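Clear the balance pan and hold its recessed reset button

ROBOT

A 6-joint arm with a two-finger parallel gripper is mounted at the origin on the work surface. World frame = base frame: x ahead of the robot, y to its left, z up, the work surface at z = 0. Lengths are in m, angles in rad, forces in N, time in s.
With the tool pointing down it reaches from about 0.375 to 0.9 m from the base axis. Payload 3.1 kg.
Tool frame: the origin (TCP) lies at the very end of the fingers, on their centre line; the grasp point (between the pads) lies 19 mm behind it (grip_depth is the distance from the TCP to the grasp point, in m); z points along the fingers, y is the line along which they close (so a half turn about z gives the same grasp; the last joint's range is limited). The gripper opens to 85 mm and grips with 20 to 120 N. Pads are 22 mm wide; open, the fingers measure 114 mm over their backs; the gripper's body (76 mm by 85 mm) begins 54 mm behind the grasp point. The pads swing forward as they close: fully open they stand 13 mm farther back than shut.
Start: joints at [1.087, 0.527, 1.433, -0, 1.181, -0.178], TCP at [0.188, 0.596, 0.231] pointing down, gripper open.
Joint ranges: [-3.08, 3.08], [-0.75, 2.2], [0.22, 2.44], [-1.43, 4.57], [0, 2.65], [-2.85, 2.85]. Speed limits (rad/s): [2.79, 2.79, 3.14, 3.14, 3.14, 3.14].

INTERFACE

Orientations are given as a unit quaternion [x, y, z, w].
In Python, from station import * gives the robot as it stands.
- The arm moves only by the tool apply_moves, never from a script. Its argument "plan" is a list of rows, each a list of 7 numbers: the shift along the tool's x, y, z in m, then the turn, a rotation vector about the tool's x, y, z in rad, then the gripper command: -1 is fully open, 1 is shut, values between are in proportion. In form: [[dx, dy, dz, wx, wy, wz, jaw], ...]. A call has 1 to 8 rows; each row shifts and turns the commanded pose from where the row before left it, along the tool's axes as they then stand; what a row does not reach is not made up. A row lasts 1/8 s, in which the tool goes at most 62.5 mm and 10.7 degrees, less where a joint would pass 70% of its speed; a pose out of reach is approached as far as the arm can. A call is refused whole if a number of a shift passes 0.0625 or a number of a turn 0.188, either way. A call with a gripper value outside its range is refused whole. The fingers move at their own pace and stop on an object; "force" is the grip in N (left out, the last holds). Time passes only in rows, so rows that do not move let the fingers close. It gives the time, the measured TCP pose, the force, the opening and the grip force at its end, in the units of the state.
- sense(): the state, without advancing time (a new reading comes with each control period).
- snapshot(name): name is "scene" or "side" or "wrist"; returns the picture (400x640x3 uint8, red, green, blue); there is no depth.
- calibration(name): a dict with "camera_matrix" (3x3 intrinsics, pixels), "R" (3x3) and "t" (3): a world point X has camera coordinates R X + t; the wrist camera has in their place "mount" (4x4, takes a point from camera to tool coordinates, whose origin is the TCP and whose axes are the flange's). Camera axes: x right, y down, z forward; pixel columns grow to the right and rows downward; lengths in m; the calibration is good to about 2 mm. A picture is of the moment at which its call begins: read the wrist's pose just before it. calibration takes no time and is no camera call.
- sign_off(): hands the job in; it is judged then, once.
The state is a dict: "t": time; "q": joint angles; "qd": joint speeds; "tau": joint torques, N m; "tcp_pos": TCP position; "tool_rot": TCP orientation; "force": force on the tool from outside, world axes, zero at the start; "ft_torque": the same for the moment, N m; "finger_gap": opening from 0.0 (shut) to 1.0 (fully open); "gripper_force": force on a finger pad.
Only numpy, scipy, OpenCV 4.12 (cv2) and the standard library are available. Lean on these libraries where they do the work, as an engineer would, in place of code of your own. Each camera call takes 0.05 s, during which the arm holds its last target. There are 200 camera calls.

TASK

Zero the lab balance: clear the cork offcut and the rubber stump off its round pan into the red waste tub. Then, with the pan empty, take the yellow-handled probe from its blue holder, reach its tip through the ringed hole in the balance's top and press the recessed red button all the way down. Finish while still gripping the probe and holding the button down with it, and leave the other things on the bench where they are.

Things in the scene. Friction and masses are not known exactly. Their poses are not given: they have to be found in the camera images.
- balance: White laboratory balance, fixed to the bench, 190 (x) x 280 (y) x 65 mm high; origin at the centre of its underside, z up. Its top face is flat at z = 65 mm; at (0, +60) mm stands the steel pan, at (-45, -85) mm a flat display 2 mm proud, at (35, -90) mm the reset aperture.
- pan (a point): Centre of the upper face of the round flat steel pan, 140 mm in diameter, no rim, 10 mm above the balance's top face (75 mm above the bench).
- aperture (a point): Centre of the mouth of the reset aperture, a vertical round hole 14 mm in diameter in the balance's top face (65 mm above the bench), ringed in blue. z up. The button lies at the bottom of it.
- button_top (a point): Centre of the top of the round red reset button (12 mm in diameter) inside the aperture, 22 mm below the mouth when not pressed; it moves down with the button.
- reset_button (a joint): How far the reset button is pressed straight down: 0 released, 0.005 m fully down. It springs back; it starts to move at about 1.8 N and is fully down at about 6 N.
- cork: Light brown cork offcut, a chunky block 38 (x) x 26 (y) x 24 mm high, about 12 g, lying flat on the pan; origin at the centre of its underside.
- stump: Dark grey rubber stopper stump, an upright cylinder 28 mm in diameter, 24 mm high, about 20 g, on the pan; origin at the centre of its underside.
- bin: Red open-topped waste tub, fixed, 140 x 140 mm outside, 100 mm high, walls and floor 4 mm; origin at the centre of its underside. It stands on one side of the balance, the probe holder on the other: which is on which side changes.
- holder: Blue block, fixed, 70 x 70 x 66 mm high, with a vertical hole 11 mm in diameter and 63 mm deep in the middle of its top, in which the probe stands; origin at the centre of its underside.
- probe: Probe (stylus), about 50 g, standing upright in the holder; origin at the centre of the tip, z up along the handle. Steel rod 7 mm in diameter from the tip up to 60 mm; black collar 24 mm in diameter from 60 to 66 mm, which rests on the holder's top; yellow square handle 16 x 16 mm (sides along its x and y) from 66 to 128 mm. Take it by the handle and lift it straight up by more than 60 mm to free it.
- spot_plate: Bystander: white ceramic spot plate 120 x 90 x 14 mm with round wells, flat on the bench near the robot, right; origin at the centre of its underside.
- spot_plate_b: Bystander: a second such spot plate, near the robot, left; origin at the centre of its underside.
- beaker: Bystander: clear glass beaker, 72 mm in diameter, 90 mm high, far left; origin at the centre of its underside.
- amber_bottle: Bystander: small amber bottle with a black cap, 46 mm in diameter, 85 mm high, far right; origin at the centre of its underside.
- blue_cap: Bystander: blue screw cap 34 mm in diameter, 14 mm high, on the bench in front of the balance, left; origin at the centre of its underside.

How it is judged:
On the way, in this order (a step that is already met when the one before it is completed fails the run):
1. the cork offcut and the rubber stump both lie in the waste tub (x of cork in the frame of bin between -0.07 and 0.07 m and y of cork in the frame of bin between -0.07 and 0.07 m and z of each of cork, stump in the frame of bin below 0.085 m and linear speed of each of cork, stump below 0.05 m/s and x of stump in the frame of bin between -0.07 and 0.07 m and y of stump in the frame of bin between -0.07 and 0.07 m), for 0.2 s.
2. the gripped probe holds the reset button down through the aperture (value of joint reset_button above 0.0035 m and horizontal distance between probe and button_top below 0.008 m and z of probe in the frame of button_top below 0.003 m and angle between probe's own z axis and vertical below 0.25 rad and contact force between probe and balance above 1.5 N and contact force between the fingers and probe above 1 N), for 0.3 s.
At the end, for the whole second after the job is handed in: The gripped probe, upright within 0.25 rad, stands through the aperture with its tip on the red button (within 8 mm sideways, 3 mm in height), pressing over 1.5 N and holding it at least 3.5 of 5 mm down; cork offcut and rubber stump lie at rest in the waste tub, below its rim (all of step 1 and all of step 2); the arm keeps its last pose, push and grip.
It fails at once if a bystander (spot plate, beaker, bottle or blue cap) is moved by more than 25 mm (distance of any of spot_plate, spot_plate_b, beaker, amber_bottle, blue_cap from where it was at the start of the episode above 0.025 m).
It fails at once if the reset button is pressed while a piece of debris is still on the pan (value of joint reset_button above 0.003 m and ((horizontal distance between cork and pan below 0.08 m and distance between cork and pan below 0.1 m) or (horizontal distance between stump and pan below 0.08 m and distance between stump and pan below 0.1 m))).
It also fails if it takes over 72 s, if anything falls off the work surface, if the arm or the gripper's body presses on something with over 40 N, if the wrist force passes 120 N, or if a joint passes its speed limit or range.

## Working session

There is one attempt and no reset: what is moved stays moved. The work goes in short steps, Python scripts to look and compute and a tool call to move; the robot and the scene stay as the last step left them, time stands still between calls to the robot, and variables do not carry over. Pictures are saved under pics/ and viewed, at most 10 in all, crops included, and the job is handed in when it is done.

Besides the shell and the picture viewer there is one more tool, called after "Request:" by a JSON object that holds its "name" and its "arguments". apply_moves: Moves the arm, as the interface text tells. Its arguments: {"type":"object","properties":{"plan":{"type":"array"},"force":{"type":"number"}},"required":["plan"]}

```bash
mkdir -p pics; python3 - <<'E'
from station import *
import cv2,numpy as np
s=sense();print(s['t'],s['tcp_pos'],s['tool_rot'])
a=snapshot("scene");b=snapshot("side")
np.save('scene.npy',a);np.save('side.npy',b)
cv2.imwrite('pics/a.png',a[:,:,::-1]);cv2.imwrite('pics/b.png',b[:,:,::-1])
for n in("scene","side","wrist"):print(n,calibration(n))
E
```

```text
0.0 [0.1877924  0.59536505 0.2303384 ] [ 1.52306290e-01  9.88332751e-01 -1.02353815e-03 -3.45898614e-04]
scene {'camera_matrix': array([[383.30471147,   0.        , 320.13182745],
       [  0.        , 383.30471147, 194.81233901],
       [  0.        ,   0.        ,   1.        ]]), 'R': array([[-0.49476229,  0.86893111, -0.01300037],
       [ 0.61549149,  0.33981649, -0.71112233],
       [-0.61349857, -0.35983813, -0.70294809]]), 't': array([ 0.25022077, -0.26421647,  1.42350784])}
side {'camera_matrix': array([[419.02450388,   0.        , 320.16790042],
       [  0.        , 419.02450388, 203.76494336],
       [  0.        ,   0.        ,   1.        ]]), 'R': array([[-0.96362521, -0.26697022, -0.0123838 ],
       [-0.19861303,  0.7463565 , -0.63522031],
       [ 0.17882764, -0.60965472, -0.7722317 ]]), 't': array([0.50167335, 0.15331322, 1.0618548 ])}
wrist {'camera_matrix': array([[284.22665774,   0.        , 318.47142774],
       [  0.        , 284.22665774, 193.72475402],
       [  0.        ,   0.        ,   1.        ]]), 'mount': array([[-1.12947106e-04, -9.57818708e-01, -2.87373121e-01,
         7.36489900e-02],
       [ 9.99999993e-01, -9.73184938e-05, -6.86690208e-05,
         4.98442259e-04],
       [ 3.78057535e-05, -2.87373127e-01,  9.57818712e-01,
        -1.42631710e-01],
       [ 0.00000000e+00,  0.00000000e+00,  0.00000000e+00,
         1.00000000e+00]])}
```

View pics/a.png

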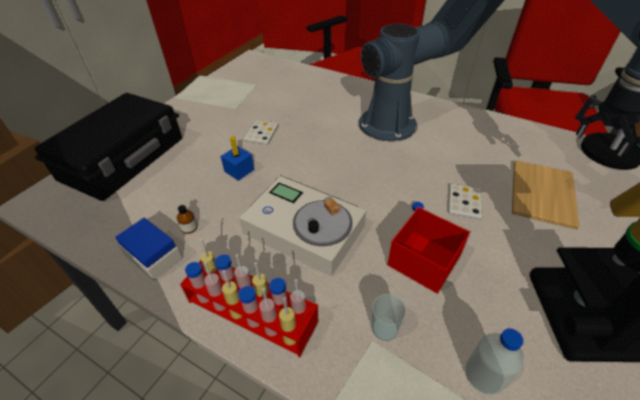

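View pics/b.png

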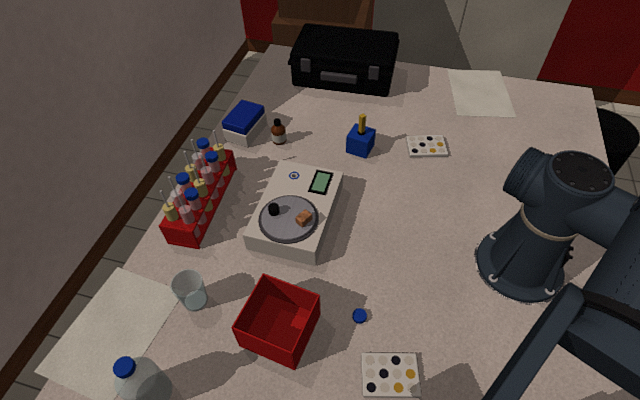

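The scene view shows the pan at about (322,221), cork (331,205), stump (313,226), aperture (267,210), tub (428,250) and holder (238,163). In the side view the pan is at (288,218), cork (304,218), stump (274,209), aperture (294,175), tub (277,320) and probe (361,125).

```bash
cat > h.py <<'E'
from station import *
import cv2,numpy as np
from scipy.spatial.transform import Rotation as Ro
def cam(n,s=None):
    c=calibration(n);K=c['camera_matrix']
    if n=='wrist':
        s=s or sense();T=np.eye(4);T[:3,:3]=Ro.from_quat(s['tool_rot']).as_matrix();T[:3,3]=s['tcp_pos']
        M=T@c['mount'];return K,M[:3,:3],M[:3,3]
    return K,c['R'].T,-c['R'].T@c['t']
def ray(C,uv):
    K,R,o=C;d=R@np.linalg.inv(K)@[uv[0],uv[1],1];return o,d/np.linalg.norm(d)
def plane(C,uv,z):
    o,d=ray(C,uv);return o+d*(z-o[2])/d[2]
def tri(r):
    A=sum(np.eye(3)-np.outer(d,d) for o,d in r);b=sum((np.eye(3)-np.outer(d,d))@o for o,d in r);return np.linalg.solve(A,b)
def blob(img,lo,hi,box,k=0):
    """HSV mask in box (x0,y0,x1,y1); largest contour"""
    h=cv2.cvtColor(np.ascontiguousarray(img),cv2.COLOR_RGB2HSV);m=cv2.inRange(h,np.array(lo),np.array(hi))
    x0,y0,x1,y1=box;z=np.zeros_like(m);z[y0:y1,x0:x1]=m[y0:y1,x0:x1]
    cs=cv2.findContours(z,cv2.RETR_EXTERNAL,cv2.CHAIN_APPROX_NONE)[0]
    if not cs:return None
    c=max(cs,key=cv2.contourArea);M=cv2.moments(c)
    return (np.array([M['m10'],M['m01']])/max(M['m00'],1e-9),M['m00'],c)
E
python3 - <<'E'
from h import *
np.set_printoptions(precision=4,suppress=True)
I={n:np.load(n+'.npy') for n in('scene','side')};C={n:cam(n) for n in I}
obj={'cork':((5,90,60),(20,255,255),{'scene':(318,192,345,220),'side':(292,207,316,230)},.087),
'stump':((0,0,0),(180,255,45),{'scene':(302,214,324,238),'side':(262,198,285,220)},.087),
'ring':((95,60,40),(130,255,255),{'scene':(258,202,277,218),'side':(286,168,302,182)},.065),
'yellow':((18,120,60),(35,255,255),{'scene':(225,130,245,165),'side':(352,108,372,138)},.098),
'holder':((100,120,30),(125,255,255),{'scene':(215,140,260,185),'side':(340,120,380,160)},.05),
'pan':((0,0,70),(180,60,160),{'scene':(290,195,355,248),'side':(256,192,322,245)},.075),
'bin':((0,150,40),(8,255,255),{'scene':(380,205,475,292),'side':(228,270,325,370)},.1)}
for k,(lo,hi,bx,z) in obj.items():
    r=[]
    for n in I:
        b=blob(I[n],lo,hi,bx[n])
        if b is None:print(k,n,'none');continue
        p=b[0]
        if k=='ring':p=np.array(cv2.minEnclosingCircle(b[2])[0])
        if k=='pan':p=np.array(cv2.fitEllipse(cv2.convexHull(b[2]))[0])
        print(k,n,p,b[1],plane(C[n],p,z)[:2])
        r.append(ray(C[n],p))
        if k in('bin','cork'):
            print('   quad',[plane(C[n],q,.1 if k=='bin' else .099)[:2].round(4).tolist() for q in cv2.approxPolyDP(cv2.convexHull(b[2]),4 if k=='bin' else 1.5,True)[:,0]])
    if len(r)==2:print('  tri',tri(r))
for n,b in(('scene',(205,120,375,275)),('side',(225,100,385,265))):
    x0,y0,x1,y1=b;cv2.imwrite(f'pics/{n}c.png',cv2.resize(I[n][y0:y1,x0:x1,::-1],None,fx=3,fy=3,interpolation=2))
E
```

```text
cork scene [331.742  206.0856] 146.0 [0.5453 0.0589]
   quad [[0.563, 0.0865], [0.5795, 0.078], [0.5686, 0.0546], [0.5478, 0.0401], [0.5305, 0.0486], [0.5461, 0.0806]]
cork side [302.4418 216.9418] 126.0 [0.5494 0.0594]
   quad [[0.5474, 0.0422], [0.5274, 0.0567], [0.5414, 0.0957], [0.5569, 0.0872], [0.5631, 0.076]]
  tri [0.5485 0.061  0.0903]
stump scene [312.9817 226.25  ] 82.0 [0.6293 0.0511]
stump side [273.4338 209.1659] 104.5 [0.6287 0.0545]
  tri [0.6291 0.0519 0.0857]
ring scene [267.5 210. ] 1.5 [ 0.6231 -0.0949]
ring side [293.5 175. ] 46.0 [ 0.6234 -0.0927]
  tri [ 0.6235 -0.094   0.0648]
yellow scene [233.6532 145.2975] 74.5 [ 0.4733 -0.3235]
yellow side [360.7697 121.8606] 55.0 [ 0.482  -0.3268]
  tri [ 0.4805 -0.3164  0.1059]
holder scene [237.577  163.4698] 630.0 [ 0.4948 -0.3012]
holder side [359.7722 141.6485] 624.0 [ 0.4747 -0.292 ]
  tri [ 0.4783 -0.3173  0.0293]
pan scene [337.7628 221.4815] 2588.0 [0.5758 0.0931]
pan side [286.181  221.1552] 1753.0 [0.5886 0.0742]
  tri [0.5842 0.0927 0.0907]
bin scene [426.9624 248.7035] 4127.0 [0.5695 0.3226]
   quad [[0.4577, 0.2643], [0.4692, 0.3936], [0.6655, 0.3786], [0.6555, 0.2614], [0.578, 0.2421]]
bin side [277.1409 320.3567] 5334.0 [0.5174 0.3414]
   quad [[0.585, 0.2436], [0.4491, 0.2631], [0.4367, 0.3073], [0.4535, 0.4262], [0.5739, 0.4104], [0.5997, 0.3852]]
  tri [0.5289 0.3197 0.0496]
```

Request:
{"name": "apply_moves", "arguments": {"plan": [[-0.048,-0.036,0,0,0,0,-1],[-0.048,-0.036,0,0,0,0,-1],[-0.048,-0.036,0,0,0,0,-1],[-0.048,-0.036,0,0,0,0,-1],[-0.048,-0.036,0,0,0,0,-1],[-0.048,-0.036,0,0,0,0,-1],[-0.048,-0.036,0,0,0,0,-1],[-0.048,-0.036,0,0,0,0,-1]]}}

```text
t: 1.1
tcp_pos: [0.4683, 0.204, 0.2311]
tool_rot: [0.152, 0.988, 0.0, -0.0]
force: [1.5, 0.4, 0.6]
finger_gap: 1.001
gripper_force: 0.0
```

Request:
{"name": "apply_moves", "arguments": {"plan": [[-0.047,-0.036,0,0,0,0,-1],[-0.047,-0.036,0,0,0,0,-1],[-0.047,-0.036,0,0,0,0,-1],[0,0,0,0,0,0.185,-1],[0,0,0,0,0,0.185,-1],[0,0,0,0,0,0.185,-1],[0,0,0,0,0,0.185,-1],[0,0,0,0,0,0.185,-1]]}}

```text
t: 2.1
tcp_pos: [0.5691, 0.0603, 0.2308]
tool_rot: [0.58, 0.815, -0.0, -0.001]
force: [0.7, 0.1, 0.3]
finger_gap: 1.002
gripper_force: 0.0
```

Request:
{"name": "apply_moves", "arguments": {"plan": [[0,0,0,0,0,0.185,-1],[0,0,0,0,0,0.185,-1],[0,0,0,0,0,0.185,-1],[0,0,0,0,0,0.185,-1],[0,0,0,0,0,0,-1],[0,0,0,0,0,0,-1]]}}

```text
t: 2.85
tcp_pos: [0.5694, 0.0603, 0.2311]
tool_rot: [0.833, 0.554, -0.0, -0.0]
force: [-0.4, 1.0, 0.6]
finger_gap: 1.002
gripper_force: 0.0
```

```bash
python3 - <<'E'
from h import *
s=sense();print(s['t'],s['tcp_pos'],s['q'],s['finger_gap'])
print(Ro.from_quat(s['tool_rot']).as_matrix().round(3))
w=snapshot('wrist');np.save('w1.npy',w);np.save('w1s.npy',s,allow_pickle=True);cv2.imwrite('pics/w1.png',w[:,:,::-1])
E
```

```text
2.85 [0.56936597 0.06031845 0.2310686 ] [-8.95562837e-02  4.57270050e-01  1.56651296e+00 -4.14187456e-06
  1.11838631e+00  3.07836663e-01] 1.0017379921618959
[[ 0.387  0.922 -0.001]
 [ 0.922 -0.387  0.   ]
 [-0.    -0.001 -1.   ]]
```

View pics/w1.png

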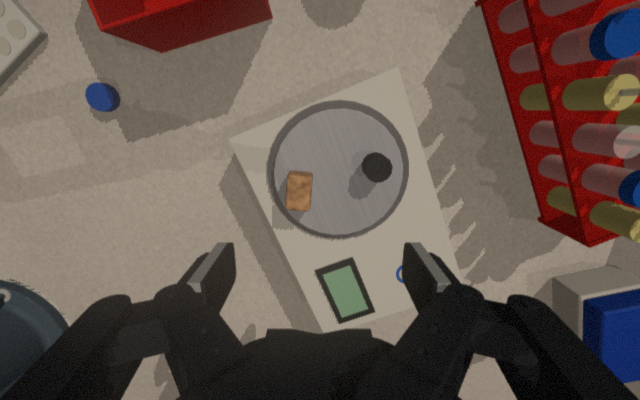

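The wrist view shows the cork at (299,191), nearly aligned with the pads, the stump at (377,167) and the pan centre near (338,169). The blue ring at (402,273) is partly hidden by a finger.

```bash
python3 - <<'E'
from h import *
w=np.load('w1.npy');s=np.load('w1s.npy',allow_pickle=True).item();C=cam('wrist',s)
R=Ro.from_quat(s['tool_rot']).as_matrix()
b=blob(w,(5,90,60),(20,255,255),(275,160,325,225))
P=np.array([plane(C,q[0],.099)[:2] for q in b[2]]);r=cv2.minAreaRect((P*1000).astype(np.float32));print('cork',plane(C,b[0],.095),r)
b=blob(w,(0,0,0),(180,255,50),(355,145,400,190));c=cv2.minEnclosingCircle(b[2]);print('stump',plane(C,c[0],.099),plane(C,b[0],.095),c[1])
h=cv2.Canny(cv2.cvtColor(w,cv2.COLOR_RGB2GRAY),60,120)
for nm in('cork','stump'):pass
E
```

```text
cork [0.54724033 0.0622615  0.095     ] ((547.715576171875, 62.91004943847656), (40.4819450378418, 25.142431259155273), 62.44122314453125)
stump [0.62841432 0.05584799 0.099     ] [0.62887305 0.05486383 0.095     ] 14.610780715942383
```

Request:
{"name": "apply_moves", "arguments": {"plan": [[-0.007,-0.021,0.02,0,0,0.084,-0.2],[0,0,0.05,0,0,0,-0.2],[0,0,0.05,0,0,0,-0.2],[0,0,0.033,0,0,0,-0.2],[0,0,0,0,0,0,1],[0,0,0,0,0,0,1],[0,0,0,0,0,0,1],[0,0,0,0,0,0,1]], "force": 25}}

```text
t: 3.9
tcp_pos: [0.5483, 0.062, 0.0796]
tool_rot: [0.856, 0.517, 0.001, 0.001]
force: [0.2, -0.7, 0.5]
finger_gap: 0.301
gripper_force: 29.1
```

Request:
{"name": "apply_moves", "arguments": {"plan": [[0,0,0,0,0,0,1],[0,0,0,0,0,0,1],[0,0,-0.05,0,0,0,1],[0,0,-0.05,0,0,0,1],[0,0,-0.02,0,0,0,1]]}}

```text
t: 4.53
tcp_pos: [0.549, 0.062, 0.2014]
tool_rot: [0.856, 0.517, 0.002, 0.002]
force: [0.2, -0.8, -0.7]
finger_gap: 0.296
gripper_force: 29.1
```

Request:
{"name": "apply_moves", "arguments": {"plan": [[0.044,-0.028,0,0,0,0,1],[0.044,-0.028,0,0,0,0,1],[0.044,-0.028,0,0,0,0,1],[0.044,-0.028,0,0,0,0,1],[0.044,-0.028,0,0,0,0,1],[0,0,0.05,0,0,0,1],[0,0,0.05,0,0,0,1],[0,0,0.03,0,0,0,1]]}}

```text
t: 5.52
tcp_pos: [0.5242, 0.3217, 0.0657]
tool_rot: [0.856, 0.517, -0.002, -0.0]
force: [-0.5, 0.4, -0.4]
finger_gap: 0.297
gripper_force: 29.2
```

Request:
{"name": "apply_moves", "arguments": {"plan": [[0,0,0,0,0,0,-0.1],[0,0,0,0,0,0,-0.1],[0,0,0,0,0,0,-0.1],[0,0,0,0,0,0,-0.1],[0,0,-0.05,0,0,0,-0.1],[0,0,-0.05,0,0,0,-0.1],[0,0,-0.03,0,0,0,-0.1]]}}

```text
t: 6.4
tcp_pos: [0.5271, 0.3224, 0.202]
tool_rot: [0.856, 0.517, 0.003, 0.0]
force: [0.7, 0.5, -0.9]
finger_gap: 0.555
gripper_force: 0.0
```

```bash
python3 - <<'E'
from h import *
s=sense();print(s['t'],s['tcp_pos'],s['finger_gap'])
R=Ro.from_quat(s['tool_rot']).as_matrix();print(R.T@(np.array([.6285,.0545,.2])-s['tcp_pos']))
E
```

```text
6.4 [0.52708187 0.32237084 0.20198272] 0.5553327340323583
[-0.18991924  0.21440883  0.00197202]
```

Request:
{"name": "apply_moves", "arguments": {"plan": [[-0.032,0.036,0,0,0,0,-0.2],[-0.032,0.036,0,0,0,0,-0.2],[-0.032,0.036,0,0,0,0,-0.2],[-0.032,0.036,0,0,0,0,-0.2],[-0.032,0.036,0,0,0,0,-0.2],[-0.03,0.034,0,0,0,0,-0.2],[0,0,0.03,0,0,0,-0.2],[0,0,0,0,0,0,-0.2]]}}

```text
t: 7.4
tcp_pos: [0.6251, 0.0536, 0.1668]
tool_rot: [0.856, 0.516, -0.002, -0.002]
force: [-0.9, 0.5, -0.0]
finger_gap: 0.599
gripper_force: 0.0
```

```bash
python3 - <<'E'
from h import *
s=sense();print(s['t'],s['tcp_pos'],s['finger_gap'])
w=snapshot('wrist');cv2.imwrite('pics/w2.png',w[:,:,::-1]);C=cam('wrist',s)
R=Ro.from_quat(s['tool_rot']).as_matrix()
print(R.T@(np.array([.6285,.0545,.078])-s['tcp_pos']))
# predicted pixel of stump top
K,Rc,o=C;p=K@Rc.T@(np.array([.6285,.0545,.099])-o);p=p[:2]/p[2];print(p)
x,y=p.astype(int);b=blob(w,(0,0,0),(180,255,50),(x-45,y-45,x+45,y+45))
if b:print(b[:2],plane(C,cv2.minEnclosingCircle(b[2])[0],.099))
E
```

```text
7.4 [0.62512478 0.05361011 0.16682777] 0.5993616511884459
[0.00251924 0.00297741 0.08881073]
[322.90767776 203.4594202 ]
(array([315.22222222, 189.51851852]), 4.5) [0.62770085 0.06745645 0.099     ]
```

View pics/w2.png

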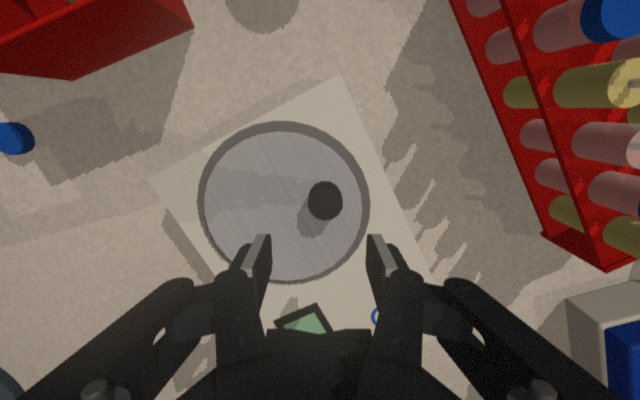

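The stump is at (325,201), against a predicted (323,203), and the cork is off the pan. I'll descend.

Request:
{"name": "apply_moves", "arguments": {"plan": [[0.002,0.004,0.04,0,0,0,-0.2],[0,0,0.048,0,0,0,-0.2],[0,0,0,0,0,0,1],[0,0,0,0,0,0,1],[0,0,0,0,0,0,1],[0,0,0,0,0,0,1],[0,0,0,0,0,0,1],[0,0,0,0,0,0,1]]}}

```text
t: 8.45
tcp_pos: [0.6315, 0.054, 0.0807]
tool_rot: [0.856, 0.517, 0.0, 0.0]
force: [-0.0, 0.2, -0.6]
finger_gap: 0.32
gripper_force: 25.7
```

Request:
{"name": "apply_moves", "arguments": {"plan": [[0,0,-0.05,0,0,0,1],[0,0,-0.05,0,0,0,1],[0,0,-0.02,0,0,0,1],[0.032,-0.036,0,0,0,0,1],[0.032,-0.036,0,0,0,0,1],[0.032,-0.036,0,0,0,0,1],[0.032,-0.036,0,0,0,0,1],[0.032,-0.036,0,0,0,0,1]]}}

```text
t: 9.45
tcp_pos: [0.5458, 0.2807, 0.2003]
tool_rot: [0.856, 0.517, -0.0, -0.0]
force: [0.4, 0.1, -0.7]
finger_gap: 0.317
gripper_force: 25.8
```

Request:
{"name": "apply_moves", "arguments": {"plan": [[0.032,-0.036,0,0,0,0,1],[0,0,0,0,0,0,1],[0,0,0.05,0,0,0,1],[0,0,0.05,0,0,0,1],[0,0,0.01,0,0,0,1],[0,0,0,0,0,0,1]]}}

```text
t: 10.2
tcp_pos: [0.5302, 0.3239, 0.0904]
tool_rot: [0.856, 0.517, -0.0, 0.0]
force: [-1.2, 0.3, -0.6]
finger_gap: 0.314
gripper_force: 25.8
```

Request:
{"name": "apply_moves", "arguments": {"plan": [[0,0,0,0,0,0,0],[0,0,0,0,0,0,0],[0,0,0,0,0,0,0],[0,0,-0.05,0,0,0,0],[0,0,-0.05,0,0,0,0],[0,0,-0.05,0,0,0,0],[0,0,-0.04,0,0,0,0]]}}

```text
t: 11.08
tcp_pos: [0.5298, 0.3247, 0.2833]
tool_rot: [0.856, 0.517, 0.001, 0.0]
force: [-0.2, 0.6, 0.2]
finger_gap: 0.5
gripper_force: 0.0
```

Request:
{"name": "apply_moves", "arguments": {"plan": [[-0.049,0.021,0,0,0,0,0],[-0.049,0.021,0,0,0,0,0],[-0.049,0.021,0,0,0,0,0],[-0.049,0.021,0,0,0,0,0],[-0.049,0.021,0,0,0,0,0],[-0.049,0.021,0,0,0,0,0],[-0.049,0.021,0,0,0,0,0],[-0.049,0.021,0,0,0,0,0]]}}

```text
t: 12.08
tcp_pos: [0.4955, -0.1022, 0.281]
tool_rot: [0.856, 0.517, 0.0, 0.001]
force: [0.5, 1.0, -0.4]
finger_gap: 0.502
gripper_force: 0.0
```

Request:
{"name": "apply_moves", "arguments": {"plan": [[-0.049,0.021,0,0,0,0,-1],[-0.049,0.021,0,0,0,0,-1],[-0.049,0.021,0,0,0,0,-1],[-0.049,0.021,0,0,0,0,-1],[0,0,0,0,0,0,-1],[0,0,0,0,0,0,-1]]}}

```text
t: 12.82
tcp_pos: [0.4786, -0.3126, 0.2803]
tool_rot: [0.856, 0.517, 0.0, -0.001]
force: [-0.2, -0.6, -0.1]
finger_gap: 1.0
gripper_force: 0.0
```

```bash
python3 - <<'E'
from h import *
s=sense();print(s['t'],s['tcp_pos'],s['finger_gap'])
w=snapshot('wrist');np.save('w3.npy',w);np.save('w3s.npy',s,allow_pickle=True)
b=snapshot('side');np.save('side2.npy',b);b=cv2.resize(b[150:380,200:460],None,fx=1.5,fy=1.5)
im=np.zeros((400+345,640,3),np.uint8);im[:400]=w;im[400:,:390]=b
cv2.imwrite('pics/w3.png',im[:600,:,::-1])
E
```

```text
12.825 [ 0.47861976 -0.31258375  0.28029403] 0.9996325496156987
```

View pics/w3.png

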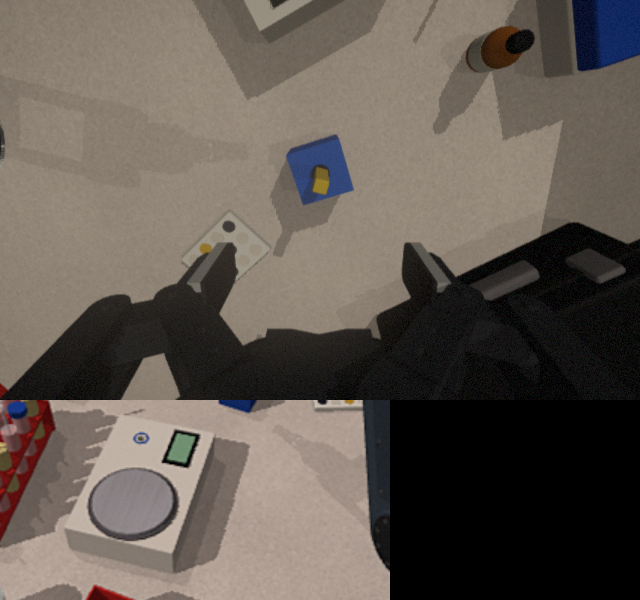

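The pan is empty in the side view. In the wrist view the probe's handle is at (321,180) on the blue holder at (320,170). I'll measure the handle's top face.

```bash
python3 - <<'E'
from h import *
w=np.load('w3.npy');s=np.load('w3s.npy',allow_pickle=True).item();C=cam('wrist',s)
b=blob(w,(15,120,60),(35,255,255),(300,155,345,205));print(b[:2])
for q in cv2.approxPolyDP(cv2.convexHull(b[2]),1,True)[:,0]:print(q,plane(C,q,.134)[:2].round(4))
h=cv2.cvtColor(w,cv2.COLOR_RGB2HSV);print(h[160:200:2,310:334:2,2])
b=blob(w,(100,120,30),(125,255,255),(270,120,370,215))
P=np.array([plane(C,q[0],.066)[:2] for q in b[2]])*1000
for q in cv2.approxPolyDP(cv2.convexHull(b[2]),3,True)[:,0]:print('h',q,plane(C,q,.066)[:2].round(4))
cv2.imwrite('pics/w4.png',cv2.resize(w[125:215,275:365,::-1],None,fx=6,fy=6,interpolation=2))
E
```

```text
(array([320.66452648, 180.64365971]), 311.5)
[317 167] [ 0.4841 -0.2976]
[327 170] [ 0.4917 -0.3052]
[328 185] [ 0.4853 -0.3199]
[325 193] [ 0.4785 -0.3263]
[313 191] [ 0.4683 -0.3184]
[314 175] [ 0.4773 -0.3036]
[[120 119 121 120 120 121 117 123 119 120 122 120]
 [119 119 116 120 120 120 121 120 119 119 120 121]
 [119 118 112 108  78  81  81 115 120 118 119 119]
 [114 110  86  48  51  51  45  52  83 116 119 120]
 [113  96  48  96 110 106  88  66  52  92 119 120]
 [109  54  50 102 118 118 116 118 111  57 118 120]
 [ 93  49  61 103 115 118 119 121 118  69 115 122]
 [ 85  48  67 105 119 119 119 118 119  74 117 118]
 [ 83  49  71 106 120 118 120 118 118  92 117 121]
 [ 87  67  77 127 128 121 120 116 119 110 120 119]
 [ 93  85  80 143 149 150 144 143 128 115 119 121]
 [ 93  77  98 146 149 150 152 154 149 138 118 119]
 [ 92  71 123 150 147 151 149 151 150 136 117 120]
 [ 90  67 134 148 150 148 144 146 149 110 121 117]
 [ 94  75 145 148 147 148 148 148 146 112 118 119]
 [ 92  92 146 146 147 146 148 144 136 115 117 119]
 [ 90  89  85 113 132 143 146 146 129 117 120 120]
 [ 92  90  91  94 111 107  86 110 108 121 122 122]
 [ 92  94  93  97 118 122 117 119 123 117 117 109]
 [ 92  95  93 115 123 120 118 115 112 102 110 116]]
h [337 139] [ 0.5158 -0.2898]
h [352 189] [ 0.5042 -0.3564]
h [304 203] [ 0.4396 -0.3441]
h [287 155] [ 0.4511 -0.2782]
h [295 149] [ 0.4637 -0.2763]
```

View pics/w4.png

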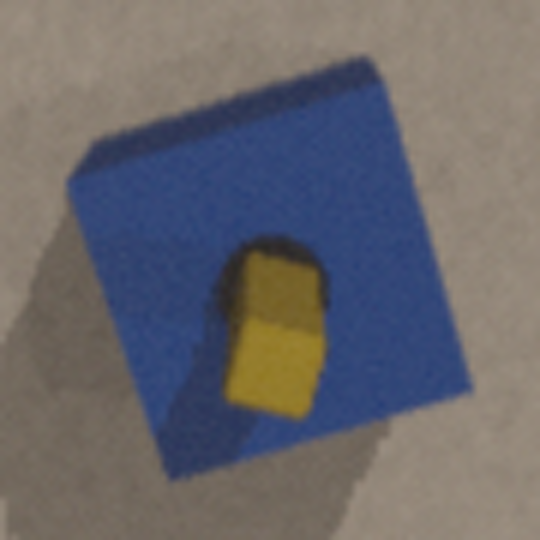

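The handle's bright top face has crop corners (245,315), (325,338), (306,418) and (226,398), so it is turned about 15° in the image.

```bash
python3 - <<'E'
from h import *
s=np.load('w3s.npy',allow_pickle=True).item();C=cam('wrist',s);R=Ro.from_quat(s['tool_rot']).as_matrix()
c=np.array([[245,315],[325,338],[306,418],[226,398]])/6+[275,125]-.4
P=np.array([plane(C,q,.134) for q in c]);m=P.mean(0);print(P[:,:2].round(4),m, np.linalg.norm(np.diff(P,axis=0),axis=1))
T=(P-s['tcp_pos'])@R
for i in range(4):
    d=T[(i+1)%4]-T[i];print(np.degrees(np.arctan2(d[1],d[0]))%90)
t=R.T@(m-s['tcp_pos']);print('toolframe centre',t)
# scene check of holder centre
hq=np.array([[337,139],[352,189],[304,203],[287,155]]);print(np.mean([plane(C,q,.066) for q in hq],axis=0))
E
```

```text
[[ 0.4776 -0.3063]
 [ 0.488  -0.3164]
 [ 0.4784 -0.3278]
 [ 0.4676 -0.318 ]] [ 0.47791579 -0.31710929  0.134     ] [0.01454227 0.01492772 0.01460469]
16.44622218913284
12.427620009936874
14.605267632953684
12.753799058674097
toolframe centre [-0.00444629  0.00160444  0.14628936]
[ 0.47767874 -0.31711903  0.066     ]
```

Request:
{"name": "apply_moves", "arguments": {"plan": [[-0.0044,0.0016,0,0,0,0,-0.4],[0,0,0,0,0,0.122,-0.4],[0,0,0.04,0,0,0.122,-0.4],[0,0,0.04,0,0,0,-0.4],[0,0,0.02,0,0,0,-0.4],[0,0,0,0,0,0,-0.4]]}}

```text
t: 13.68
tcp_pos: [0.4777, -0.3164, 0.1788]
tool_rot: [0.912, 0.41, -0.001, -0.002]
force: [0.1, -0.5, -0.0]
finger_gap: 0.698
gripper_force: 0.0
```

```bash
python3 - <<'E'
from h import *
s=sense();R=Ro.from_quat(s['tool_rot']).as_matrix();print(s['t'],s['tcp_pos'],s['finger_gap'],R.T@(np.array([.4778,-.3171,.085])-s['tcp_pos']));print(R.round(4))
E
```

```text
13.675 [ 0.47771958 -0.31643032  0.17882981] 0.6975434235801136 [-0.00046164  0.000887    0.09382691]
[[ 6.646e-01  7.472e-01 -2.900e-03]
 [ 7.472e-01 -6.646e-01  2.800e-03]
 [ 2.000e-04 -4.100e-03 -1.000e+00]]
```

Request:
{"name": "apply_moves", "arguments": {"plan": [[0,0.001,0.04,0,0,0,-0.4],[0,0,0.04,0,0,0,-0.4],[0,0,0.014,0,0,0,-0.4],[0,0,0,0,0,0,-0.4],[0,0,0,0,0,0,1],[0,0,0,0,0,0,1],[0,0,0,0,0,0,1],[0,0,0,0,0,0,1]], "force": 60}}

```text
t: 14.68
tcp_pos: [0.4797, -0.319, 0.0876]
tool_rot: [0.913, 0.409, 0.0, 0.001]
force: [-1.1, 0.5, 6.4]
finger_gap: 0.178
gripper_force: 58.7
```

Request:
{"name": "apply_moves", "arguments": {"plan": [[0,0,0,0,0,0,1],[0,0,0,0,0,0,1],[0,0,0,0,0,0,1]]}}

```text
t: 15.05
tcp_pos: [0.4797, -0.3191, 0.0876]
tool_rot: [0.913, 0.409, 0.0, 0.001]
force: [-1.3, 0.3, 6.2]
finger_gap: 0.182
gripper_force: 58.7
```

Request:
{"name": "apply_moves", "arguments": {"plan": [[0,0,-0.02,0,0,0,1],[0,0,-0.03,0,0,0,1],[0,0,-0.03,0,0,0,1],[0,0,-0.03,0,0,0,1],[0,0,-0.02,0,0,0,1],[0,0,0,0,0,0,1]]}}

```text
t: 15.8
tcp_pos: [0.4799, -0.3192, 0.2179]
tool_rot: [0.913, 0.409, 0.001, 0.002]
force: [0.1, -0.2, -1.3]
finger_gap: 0.181
gripper_force: 58.5
```

```bash
python3 - <<'E'
from h import *
np.set_printoptions(precision=4,suppress=True)
s=sense();R=Ro.from_quat(s['tool_rot']).as_matrix();print(s['t'],s['tcp_pos'],s['force'],s['finger_gap'],R.T@(np.array([.6235,-.0935,.2])-s['tcp_pos']));print(R)
I=np.load('side2.npy');C=cam('side')
b=blob(I,(95,60,40),(130,255,255),(286,168,302,182));e=cv2.fitEllipse(b[2]);print('ring',plane(C,e[0],.065),e, plane(C,cv2.minEnclosingCircle(b[2])[0],.065))
E
```

```text
15.8 [ 0.4799 -0.3192  0.2179] [ 0.1269 -0.1813 -1.3089] 0.18108458460314497 [ 0.2641 -0.043   0.0177]
[[ 0.6653  0.7465  0.0029]
 [ 0.7466 -0.6653 -0.0029]
 [-0.0002  0.0041 -1.    ]]
ring [ 0.6234 -0.0927  0.065 ] ((293.5, 175.0), (6.420114517211914, 9.352409362792969), 90.0) [ 0.6234 -0.0927  0.065 ]
```

Request:
{"name": "apply_moves", "arguments": {"plan": [[0.044,-0.007,0,0,0,0,1],[0.044,-0.007,0,0,0,0,1],[0.044,-0.007,0,0,0,0,1],[0.044,-0.007,0,0,0,0,1],[0.044,-0.007,0,0,0,0,1],[0.044,-0.008,0,0,0,0,1],[0,0,0.045,0,0,0,1],[0,0,0,0,0,0,1]]}}

```text
t: 16.8
tcp_pos: [0.619, -0.091, 0.1665]
tool_rot: [0.912, 0.41, -0.004, -0.004]
force: [0.4, -0.1, -0.5]
finger_gap: 0.177
gripper_force: 58.5
```

```bash
python3 - <<'E'
from h import *
s=sense();R=Ro.from_quat(s['tool_rot']).as_matrix();print(s['t'],s['tcp_pos'],s['force'])
tip=s['tcp_pos']+R@[0,0,.082]
im=np.zeros((600,800,3),np.uint8)
for i,n in enumerate(('wrist','scene','side')):
    a=snapshot(n);np.save(f'v_{n}.npy',a);K,Rc,o=cam(n,s)
    for P in(tip,np.array([.6235,-.0935,.065])):
        p=K@Rc.T@(P-o);p=p[:2]/p[2];print(n,p)
    x,y=np.clip(p.astype(int)-[33,40],0,[574,350]);print(n,'crop origin',x,y)
    c=cv2.resize(a[y:y+60,x:x+66],None,fx=6,fy=5*1.2,interpolation=2) if i else cv2.resize(a[y:y+100,x:x+132],None,fx=3,fy=3,interpolation=2)
    r,q=divmod(i,2);h,w=min(300,c.shape[0]),min(400,c.shape[1])
    im[r*300:r*300+h,q*400:q*400+w]=c[:h,:w] if not i else c[:h,:w]
cv2.imwrite('pics/v.png',im[:,:,::-1])
E
```

```text
16.8 [ 0.61899492 -0.09098119  0.16651798] [ 0.35109285 -0.05880636 -0.51947439]
wrist [319.26071898 200.66722599]
wrist [326.02923123 192.23752382]
wrist crop origin 293 152
scene [269.09286163 204.33846263]
scene [267.84700127 210.28940095]
scene crop origin 234 170
side [294.65701143 171.02404248]
side [293.54211282 174.79383963]
side crop origin 260 134
```

View pics/v.png

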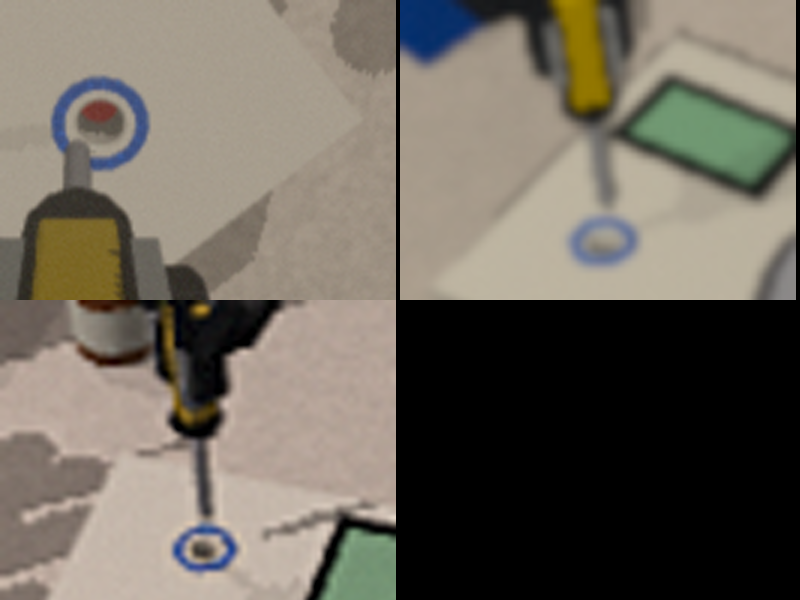

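The wrist view puts the ring at (326.3,192.7) and the tip at (319,201.5), both within about 1 px of prediction. The scene and side views agree, so the aperture and tip positions are confirmed. Next I'll correct the tip position.

```bash
cat > d.py <<'E'
from h import *
np.set_printoptions(precision=4,suppress=True)
s=sense();R=Ro.from_quat(s['tool_rot']).as_matrix();tip=s['tcp_pos']+R@[0,0,.082]
print(s['t'],s['tcp_pos'],'tip',tip,'z',R[:,2],s['force']);print('tool delta to aperture',R.T@(np.array([.6235,-.0935,.065])-tip))
E
python3 d.py
```

```text
16.95 [ 0.6229 -0.0935  0.1717] tip [ 0.6229 -0.0935  0.0897] z [ 0.0003 -0.0002 -1.    ] [ 0.6918 -0.1845  0.0405]
tool delta to aperture [0.0004 0.0004 0.0247]
```

```bash
python3 - <<'E'
from h import *
im=np.zeros((300,800,3),np.uint8)
for i,n in enumerate(('wrist','side')):
    s=sense();R=Ro.from_quat(s['tool_rot']).as_matrix();tip=s['tcp_pos']+R@[0,0,.082]
    a=snapshot(n);K,Rc,o=cam(n,s)
    for P in(tip,np.array([.6235,-.0935,.065])):
        p=K@Rc.T@(P-o);p=p[:2]/p[2];print(n,p)
    x,y=(p-[33,30]).astype(int);print(x,y);c=cv2.resize(a[y:y+50,x:x+66],None,fx=6,fy=6,interpolation=2)
    im[:,i*400:i*400+396]=c
cv2.imwrite('pics/v2.png',im[:,:,::-1])
E
python3 d.py
```

```text
wrist [319.26066918 200.66427444]
wrist [319.66995269 191.85695609]
286 161
side [293.03922022 168.41597258]
side [293.54211282 174.79383963]
260 144
17.05 [ 0.6234 -0.0938  0.1727] tip [ 0.6236 -0.0939  0.0907] z [ 0.0024 -0.0008 -1.    ] [-1.8546 -0.0635 -1.0222]
tool delta to aperture [ 0.0002 -0.0004  0.0257]
```

View pics/v2.png

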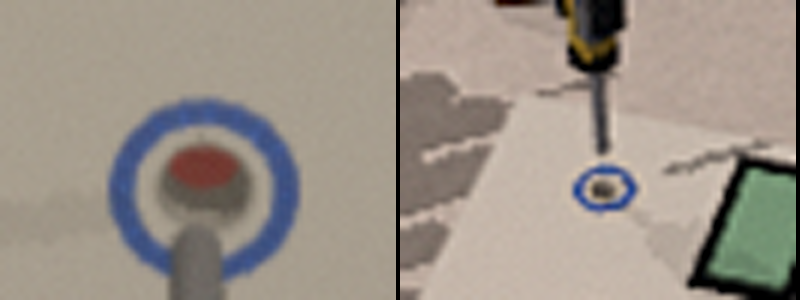

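Tip and ring line up within about 0.5 mm in both views. I'll go down into the aperture.

Request:
{"name": "apply_moves", "arguments": {"plan": [[0,0,0.012,0,0,0,1],[0,0,0.01,0,0,0,1],[0,0,0.008,0,0,0,1],[0,0,0.006,0,0,0,1],[0,0,0.004,0,0,0,1],[0,0,0,0,0,0,1],[0,0,0,0,0,0,1]]}}

```text
t: 17.92
tcp_pos: [0.6229, -0.0929, 0.1316]
tool_rot: [0.913, 0.409, 0.0, 0.0]
force: [1.0, 0.4, -0.1]
finger_gap: 0.177
gripper_force: 58.5
```

```bash
python3 d.py
```

```text
17.925 [ 0.6229 -0.0929  0.1316] tip [ 0.623  -0.0929  0.0496] z [ 0.0006 -0.0002 -1.    ] [ 0.9727  0.4036 -0.133 ]
tool delta to aperture [-0.0001  0.0008 -0.0154]
```

Request:
{"name": "apply_moves", "arguments": {"plan": [[0,0.0005,0.004,0,0,0,1],[0,0,0.004,0,0,0,1],[0,0,0.003,0,0,0,1],[0,0,0,0,0,0,1],[0,0,0,0,0,0,1]]}}

```text
t: 18.55
tcp_pos: [0.6233, -0.0933, 0.1208]
tool_rot: [0.913, 0.409, 0.0, 0.0]
force: [-0.4, 0.5, 4.6]
finger_gap: 0.182
gripper_force: 59.0
```

```bash
python3 d.py
```

```text
18.55 [ 0.6233 -0.0933  0.1208] tip [ 0.6234 -0.0933  0.0388] z [ 0.0008 -0.0003 -1.    ] [-0.4282  0.5443  4.6047]
tool delta to aperture [-0.0001  0.0002 -0.0262]
```

4.6 N at about 4 mm down, and the button bottoms out at 6 N. I'll press a little further.

Request:
{"name": "apply_moves", "arguments": {"plan": [[0,0,0.001,0,0,0,1],[0,0,0.001,0,0,0,1],[0,0,0.001,0,0,0,1],[0,0,0,0,0,0,1],[0,0,0,0,0,0,1],[0,0,0,0,0,0,1]]}}

```text
t: 19.3
tcp_pos: [0.6235, -0.0933, 0.1193]
tool_rot: [0.912, 0.409, 0.001, 0.001]
force: [-2.7, 0.7, 13.2]
finger_gap: 0.179
gripper_force: 60.4
```

```bash
python3 d.py
```

```text
19.3 [ 0.6235 -0.0933  0.1193] tip [ 0.6236 -0.0933  0.0373] z [ 0.0014 -0.0005 -1.    ] [-2.7295  0.7481 13.1689]
tool delta to aperture [-0.0002  0.0001 -0.0277]
```

The button is bottomed out at 13 N. One check of the tub before handing in.

```bash
python3 - <<'E'
from h import *
a=snapshot('scene')[200:295,375:480];b=snapshot('side')[270:370,225:330]
im=np.zeros((400,800,3),np.uint8);im[:380,:400]=cv2.resize(a,(400,380));im[:400,400:]=cv2.resize(b,(400,400))
cv2.imwrite('pics/f.png',cv2.convertScaleAbs(im[:,:,::-1],alpha=1.6))
print(sense()['force'])
E
```

```text
[-1.80535433  1.83267095 12.51394986]
```

View pics/f.png

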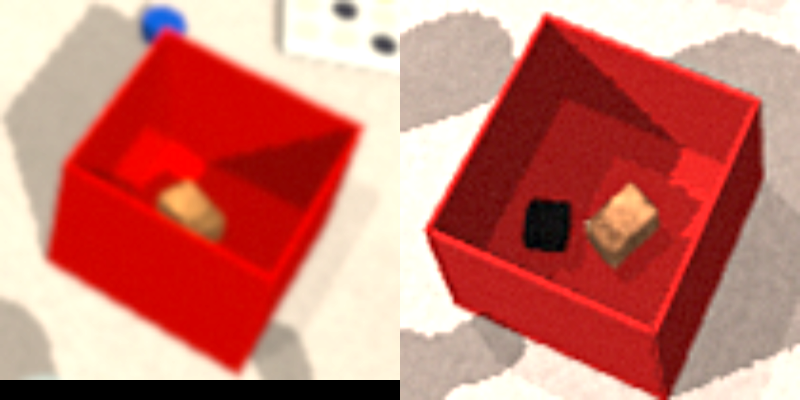

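The side crop shows both pieces on the tub floor, the stump at (547,225) and the cork at (622,225). I'm handing in.

```bash
python3 -c "
from station import *
print(sign_off())"
```

```text
the job is handed in; nothing more can be done
None
```

I handed the job in at about 19 s: the cork and stump lie in the waste tub, and the gripped probe holds the reset button fully down at about 13 N; sign-off returned no verdict.

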